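Find the cover that rocks and push it open

TASK

One of the three identical covers on the grey bench box is free and the other two are blocked from below: with shut fingers, press the short, ribbed front end of one after another until one rocks and its far end rises. Then push that cover's raised end over towards you, past upright, so that it stands open by itself. Only press and push with the fingers: pinch or lift nothing, and leave the other things on the bench where they are.

Things in the scene. Friction and masses are not known exactly. Their poses are not given: they have to be found in the camera images.
- box: grey painted bench box, 129 mm deep (x), 237 mm wide (y), 78 mm high, fixed to the bench; origin at the centre of its underside, x away from the robot, y to its left. Flush in its top lie three identical bare steel covers 76 mm apart along y, each 108 x 64 x 4 mm, in openings 111 x 67 mm between 9 mm walls. One is free, two rest on hidden blocks; which differs at each start, unseen
- press_left (a point): fixed point on the top face of the shut left cover, where to press: middle of the short ribbed end towards the robot, 26 mm before the pin, 16 mm from the front edge; axes as the box. A blocked cover gives under 2 mm; the free one rocks at 3 to 7 N, its short end dipping into empty space (at least 34 mm)
- pivot_left (a point): fixed point on the top plane over the middle of the left cover's pin; the pin runs along the box's y, 2 mm below. The cover reaches 42 mm from the pin towards the robot (short end) and 66 mm away from it (long end, rests on a stop when shut: pressing it does nothing); axes as the box
- edge_left (a point): middle of the far edge of the left cover's long end, half way through its 4 mm thickness; moves with the cover; x along the cover away from its short end, z out of its top face
- cover_left (a joint): angle of the left cover (rad): 0 shut and flush, grows as the short end goes down and the long end rises; 1.57 upright; 1.83 open stop, leaning a little towards the robot. A stiff hinge (0.05 N m) keeps the cover at whatever angle it is left
- press_middle (a point): fixed point on the top face of the shut middle cover, where to press: middle of the short ribbed end towards the robot, 26 mm before the pin, 16 mm from the front edge; axes as the box. A blocked cover gives under 2 mm; the free one rocks at 3 to 7 N, its short end dipping into empty space (at least 34 mm)
- pivot_middle (a point): fixed point on the top plane over the middle of the middle cover's pin; the pin runs along the box's y, 2 mm below. The cover reaches 42 mm from the pin towards the robot (short end) and 66 mm away from it (long end, rests on a stop when shut: pressing it does nothing); axes as the box
- edge_middle (a point): middle of the far edge of the middle cover's long end, half way through its 4 mm thickness; moves with the cover; x along the cover away from its short end, z out of its top face
- cover_middle (a joint): angle of the middle cover (rad): 0 shut and flush, grows as the short end goes down and the long end rises; 1.57 upright; 1.83 open stop, leaning a little towards the robot. A stiff hinge (0.05 N m) keeps the cover at whatever angle it is left
- press_right (a point): fixed point on the top face of the shut right cover, where to press: middle of the short ribbed end towards the robot, 26 mm before the pin, 16 mm from the front edge; axes as the box. A blocked cover gives under 2 mm; the free one rocks at 3 to 7 N, its short end dipping into empty space (at least 34 mm)
- pivot_right (a point): fixed point on the top plane over the middle of the right cover's pin; the pin runs along the box's y, 2 mm below. The cover reaches 42 mm from the pin towards the robot (short end) and 66 mm away from it (long end, rests on a stop when shut: pressing it does nothing); axes as the box
- edge_right (a point): middle of the far edge of the right cover's long end, half way through its 4 mm thickness; moves with the cover; x along the cover away from its short end, z out of its top face
- cover_right (a joint): angle of the right cover (rad): 0 shut and flush, grows as the short end goes down and the long end rises; 1.57 upright; 1.83 open stop, leaning a little towards the robot. A stiff hinge (0.05 N m) keeps the cover at whatever angle it is left
- hex_key: black hex key 83 x 31 x 6 mm lying loose just in front of the box; origin at the middle of its underside; a bystander, leave it alone
- spacer_0: brass spacer ring, 29 mm wide, 21 mm high, standing loose just behind the box; origin at the middle of its underside; a bystander, leave it alone
- tape_measure: yellow pocket tape measure 65 x 73 x 40 mm, loose, behind the box; origin at the middle of its underside; a bystander, leave it alone
- orange_driver: screwdriver with orange handle, 195 mm long, loose, on the left of the bench; origin at the middle of its underside; a bystander, leave it alone
- navy_pliers: blue-grey pliers, 173 mm long, loose, on the left of the bench; origin at the middle of its underside; a bystander, leave it alone
- glue_bottle: green bottle with a red nozzle, 51 mm wide, 148 mm high, loose, far left on the bench; origin at the middle of its underside; a bystander, leave it alone

How it is judged:
On the way:
1. one cover has rocked: its short end is down and its long end stands up by at least 0.35 rad, not yet upright ((value of joint cover_left between 0.35 and 1.4 rad or value of joint cover_middle between 0.35 and 1.4 rad or value of joint cover_right between 0.35 and 1.4 rad)), for 0.1 s.
At the end, for the whole second after the job is handed in: one cover stands open by itself at 1.48 rad or more (within 5 degrees of upright, or beyond it), at rest; the other two are shut (below 0.1 rad) (((value of joint cover_left above 1.48 rad and value of joint each of cover_middle, cover_right below 0.1 rad and velocity of joint cover_left between -0.05 and 0.05 rad/s) or (value of joint cover_middle above 1.48 rad and value of joint each of cover_left, cover_right below 0.1 rad and velocity of joint cover_middle between -0.05 and 0.05 rad/s) or (value of joint cover_right above 1.48 rad and value of joint each of cover_left, cover_middle below 0.1 rad and velocity of joint cover_right between -0.05 and 0.05 rad/s))); the robot touches nothing.
It fails at once if a cover is pinched: the grasp point between the fingers lies inside the thickness of its plate ((x of the grasp point in the frame of edge_left between -0.108 and 0.004 m and y of the grasp point in the frame of edge_left between -0.032 and 0.032 m and z of the grasp point in the frame of edge_left between -0.005 and 0.005 m) or (x of the grasp point in the frame of edge_middle between -0.108 and 0.004 m and y of the grasp point in the frame of edge_middle between -0.032 and 0.032 m and z of the grasp point in the frame of edge_middle between -0.005 and 0.005 m) or (x of the grasp point in the frame of edge_right between -0.108 and 0.004 m and y of the grasp point in the frame of edge_right between -0.032 and 0.032 m and z of the grasp point in the frame of edge_right between -0.005 and 0.005 m)).
It fails at once if a bystander is pushed more than 20 mm, lifted or carried (distance of any of hex_key, spacer_0, tape_measure, orange_driver, navy_pliers, glue_bottle from where it was at the start of the episode above 0.02 m).
It also fails if it takes over 56 s, if anything falls off the work surface, if the arm or the gripper's body presses on something with over 40 N, if the wrist force passes 120 N, or if a joint passes its speed limit or range.

ROBOT

A 6-joint arm with a two-finger parallel gripper is mounted at the origin on a cart in front of the work surface, level with it; the furniture and walls round the work are solid. World frame = base frame: x ahead of the robot, y to its left, z up, the work surface at z = 0. Lengths are in m, angles in rad, forces in N, time in s.
With the tool pointing down it reaches from about 0.35 to 0.85 m from the base axis. Payload 8.1 kg.
Tool frame: the origin (TCP) lies midway between the tips of the shut fingers; the grasp point (between the pads) lies 19 mm behind it (robot.grip_point_offset is the distance from the TCP to the grasp point, in m); z points along the fingers, y is the line along which they close (so a half turn about z gives the same grasp; the last joint's range is limited). The gripper opens to 93 mm and grips with 3 to 60 N. Pads are 15 mm wide; open, the fingers measure 128 mm over their backs; the gripper's body (75 mm by 188 mm) begins 65 mm behind the grasp point.
Start: joints at [-1.414, 0.13, 1.488, -0, 1.523, -0.085], TCP at [0.144, -0.583, 0.192] pointing down, gripper open.
Joint ranges: [-2.96, 2.96], [-0.89, 2.26], [0.02, 2.5], [-1.34, 4.48], [0, 2.73], [-2.66, 2.66]. Speed limits (rad/s): [2.39, 2.39, 2.79, 3.14, 3.14, 3.14].

INTERFACE

Orientations are given as a rotation vector (axis times angle).
In Python, from plant import robot, read_camera, job gives the robot as it stands.
- The arm moves only by the shell command python3 -m inch 'ROWS' [FORCE]. ROWS is JSON, one flat list of numbers, 5 for each row, row after row: the shift along the world's x, y, z in mm, then the turn about the world's z in degrees, then the opening in per cent of the stroke, from 0 (shut) to 100 (fully open). In form: [dx, dy, dz, yaw, hand, dx, dy, dz, yaw, hand, ...]. A call has 1 to 10 rows; each row is the pose to reach, as a shift and turn from the pose commanded when the call began; what a row does not reach only later rows make up. A row lasts 1/12 s, in which the tool goes at most 41.7 mm and 7.16 degrees, less where a joint would pass 70% of its speed; a pose out of reach is approached as far as the arm can. A call with a gripper value outside its range is refused whole. The fingers move at their own pace and stop on an object; FORCE is the grip in N (left out, the last holds). Time passes only in rows, so rows that repeat a pose let the fingers close. It gives the time, the measured TCP pose, the force, the opening and the grip force at its end, in the units of the state.
- robot.read_state(): the state, without advancing time (a new reading comes with each control period).
- read_camera(name): name is "scene" or "top" or "wrist"; returns a dict with "image" (420x560x3 uint8, blue, green, red), "K" (3x3 intrinsics, pixels), "D" ([k1, k2, p1, p2, k3] as OpenCV has them; the pictures are not rectified), "extrinsics" (4x4, takes a point from world to camera coordinates); the wrist camera has in their place "mount" (4x4, takes a point from camera to tool coordinates, whose origin is the TCP and whose axes are the flange's). Camera axes: x right, y down, z forward; pixel columns grow to the right and rows downward; lengths in m; the calibration is good to about 2 mm. A picture is of the moment at which its call begins: read the wrist's pose just before it. There is no depth.
- job.close_job(): hands the job in; it is judged then, once.
The state is a dict: "t": time; "q": joint angles; "dq": joint speeds; "joint_torque": joint torques, N m; "tool_pos": TCP position; "orientation": TCP orientation; "force": force on the tool from outside, world axes, zero at the start; "wrist_torque": the same for the moment, N m; "opening": finger opening in m; "gripper_force": force on a finger pad.
Only numpy, scipy, OpenCV 4.12 (cv2) and the standard library are available. Lean on these libraries where they do the work, as an engineer would, in place of code of your own. Each camera call takes 0.05 s, during which the arm holds its last target. There are 200 camera calls.

## Working session

There is one attempt and no reset: what is moved stays moved. The work goes in short steps, Python scripts to look and compute and a shell command to move; the robot and the scene stay as the last step left them, time stands still between calls to the robot, and variables do not carry over. Pictures are saved under pics/ and viewed, at most 10 in all, crops included, and the job is handed in when it is done.

```bash
mkdir -p pics
python3 - <<'E'
from plant import robot, read_camera
import cv2,numpy as np
s=robot.read_state();print(s)
for n in("top","scene"):
    c=read_camera(n);cv2.imwrite(f"pics/{n}0.png",c["image"]);print(n,c["K"],c["D"],c["extrinsics"])
E
```

```text
{'t': 0.0, 'q': array([-1.41442762e+00,  1.31130572e-01,  1.48923396e+00,  1.55659739e-05,
        1.52300157e+00, -8.54014567e-02]), 'dq': array([-0.00032779,  0.0011544 ,  0.00024071,  0.00071634,  0.00069902,
        0.00011904]), 'joint_torque': array([ 1.38621301e-03, -5.59826517e+01, -4.91765356e+01,  7.67606869e-02,
        3.55522789e-02, -1.70837184e-04]), 'tool_pos': array([ 0.14358697, -0.58195291,  0.19133065]), 'orientation': array([-3.11690643e+00, -3.78632438e-01,  7.43779046e-05]), 'force': array([-0.73471861, -0.20612174, -0.27476195]), 'wrist_torque': array([-0.0370332 ,  0.0270152 ,  0.00012493]), 'gripper_force': 0.0, 'opening': 0.09313106511282959}
top [[416.27710634   0.         279.29327504]
 [  0.         416.27710634 205.98852417]
 [  0.           0.           1.        ]] [-0.11532119  0.          0.          0.          0.        ] [[-0.0231042  -0.99898323 -0.0387131   0.06387165]
 [-0.99493824  0.02676416 -0.09685857  0.59579521]
 [ 0.09779621  0.0362793  -0.99454498  0.93017037]
 [ 0.          0.          0.          1.        ]]
scene [[420.36518799   0.         276.3861429 ]
 [  0.         420.36518799 208.05615975]
 [  0.           0.           1.        ]] [-0.07726436  0.          0.          0.          0.        ] [[ 0.80878763 -0.58800811  0.0104415  -0.48175604]
 [-0.45105516 -0.63161021 -0.63056941  0.34620052]
 [ 0.37737489  0.50528705 -0.77606262  0.66859564]
 [ 0.          0.          0.          1.        ]]
```

View pics/top0.png

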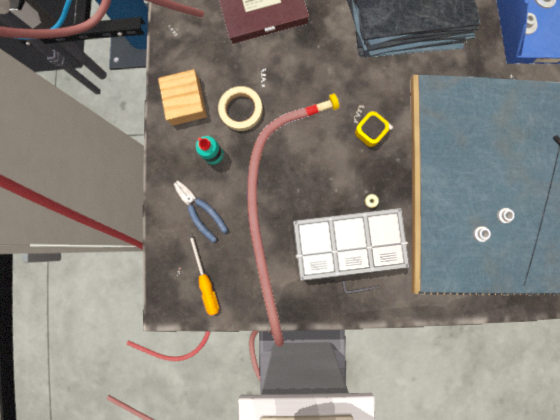

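View pics/scene0.png

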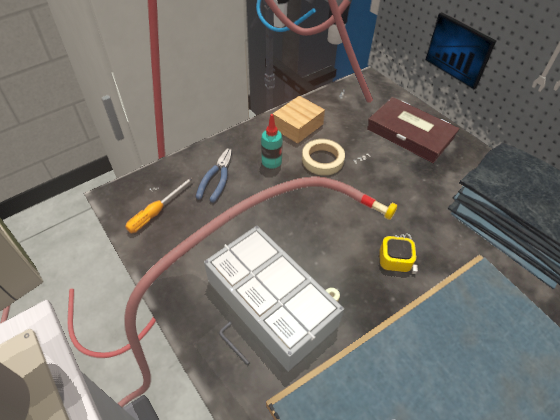

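The top view shows the box at about (295–408, 209–280). The ribbed short ends face the robot (bottom), the hex key is at (358,288) and the spacer at (372,201). I'll enlarge the box to get its corners.

```bash
cat > h.py <<'E'
import cv2,numpy as np
def ray(c,uv,z):
    p=cv2.undistortPoints(np.float64(uv).reshape(-1,1,2),c["K"],np.array(c["D"])).reshape(-1,2)
    E=np.array(c["extrinsics"]);R,t=E[:3,:3],E[:3,3]
    d=np.c_[p,np.ones(len(p))]@R; o=-R.T@t
    return o+d*((z-o[2])/d[:,2])[:,None]
E
python3 - <<'E'
import cv2
i=cv2.imread("pics/top0.png")[195:295,285:420]
cv2.imwrite("pics/topc.png",cv2.resize(i,None,fx=5.5,fy=5.5,interpolation=cv2.INTER_CUBIC))
E
```

```text
(no output)
```

View pics/topc.png

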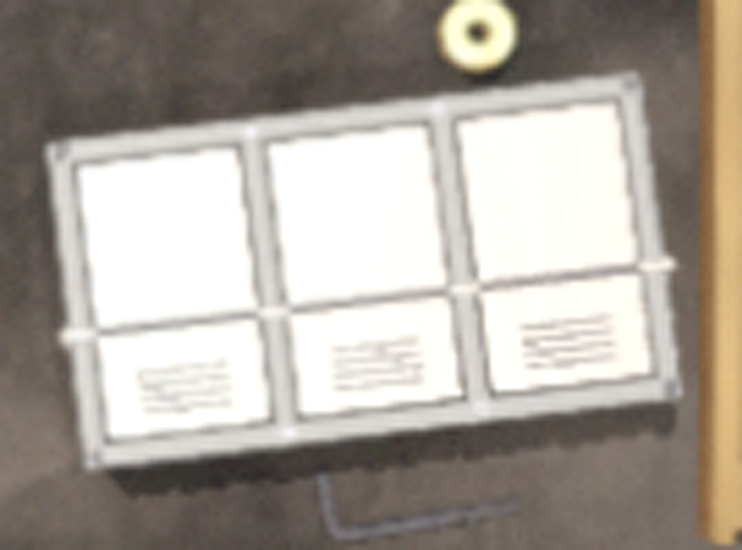

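The crop shows the box top corners at (47,147), (637,77), (681,400) and (90,465). The pins lie across the line from (70,335) to (670,265).

Run:
```python
from plant import read_camera
from h import *
c=read_camera("top")
f=lambda p:(np.array(p)+.5)/5.5-.5+[285,195]
P=ray(c,f([[47,147],[637,77],[681,400],[90,465]]),.078)
print(P.round(4)); n=np.linalg.norm
print("w",n(P[0]-P[1]),n(P[3]-P[2]),"d",n(P[0]-P[3]),n(P[1]-P[2]))
C=P.mean(0);y=P[0]+P[3]-P[1]-P[2];a=np.arctan2(-y[0],y[1])
x=P[0]+P[1]-P[2]-P[3];a2=np.arctan2(x[1],x[0]);print("centre",C,"yaw",np.degrees([a,a2]))
th=(a+a2)/2;R=np.array([[np.cos(th),-np.sin(th)],[np.sin(th),np.cos(th)]])
print("pins",ray(c,f([[98,332],[640,270]]),.078))
# cover front edge at box x=-54ish: press = -54+16=-38, pin -12
for k,dy in dict(L=.076,M=0,R=-.076).items():
    print(k,"press",C[:2]+R@[-.038,dy],"pivot",C[:2]+R@[-.012,dy])
print("spacer",ray(c,f([[478,30]]),.021),"key",ray(c,f([[325,475],[340,535],[515,508]]),.003))
```

```text
[[ 0.5581  0.0178  0.078 ]
 [ 0.5797 -0.2177  0.078 ]
 [ 0.4516 -0.2293  0.078 ]
 [ 0.4326  0.0041  0.078 ]]
w 0.23642272231561318 0.23416656166313662 d 0.126198311425802 0.12854531670921113
centre [ 0.50551047 -0.10626781  0.078     ] yaw [4.94333747 5.70158825]
pins [[ 4.84611737e-01 -4.18491689e-04  7.80000000e-02]
 [ 5.03174148e-01 -2.15188418e-01  7.80000000e-02]]
L press [ 0.46062447 -0.03412041] pivot [ 0.48651237 -0.03170862]
M press [ 0.46767431 -0.10979273] pivot [ 0.49356221 -0.10738094]
R press [ 0.47472414 -0.18546505] pivot [ 0.50061204 -0.18305326]
spacer [[ 0.60622036 -0.16555958  0.021     ]] key [[ 0.42015814 -0.09626908  0.003     ]
 [ 0.39469642 -0.10184031  0.003     ]
 [ 0.4039474  -0.17654913  0.003     ]]
```

```bash
python3 -m inch '[331,396,0,-9,0, 331,396,0,-9,0, 331,396,0,-9,0, 331,396,0,-9,0, 331,396,0,-9,0, 331,396,0,-9,0, 331,396,0,-9,0, 331,396,0,-9,0, 331,396,0,-9,0, 331,396,0,-9,0]'; python3 -c "
from plant import robot;print(robot.read_state())"
```

```text
t: 0.98
tool_pos: [0.4117, -0.261, 0.1923]
orientation: [3.139, 0.133, 0.0]
force: [1.0, -0.1, 0.2]
opening: 0.0307
gripper_force: 0.0
{'t': 0.9833, 'q': array([-6.70178781e-01, -1.78563627e-01,  1.79227650e+00, -4.12470869e-05,
        1.52772825e+00,  8.16056071e-01]), 'dq': array([ 1.03651033e+00,  1.37495438e-01, -1.20527489e-01,  1.72645268e-04,
       -2.05281198e-02,  1.02831707e+00]), 'joint_torque': array([ -6.22403607, -42.28016853, -47.73700833,   0.09505713,
         0.46914859,  -2.18374528]), 'tool_pos': array([ 0.41169554, -0.26097833,  0.19228824]), 'orientation': array([3.13865478e+00, 1.32786558e-01, 1.37803373e-04]), 'force': array([ 0.96011535, -0.12981465,  0.17172678]), 'wrist_torque': array([-0.02602219,  0.02908639, -0.03582349]), 'gripper_force': 0.0, 'opening': 0.030697549719119376}
```

```bash
python3 -m inch '[32,38,0,0,0, 63,76,0,0,0, 63,76,-40,0,0, 63,76,-75,0,0, 63,76,-90,0,0, 63,76,-90,0,0, 63,76,-90,0,0, 63,76,-90,0,0, 63,76,-90,0,0, 63,76,-90,0,0]'
python3 - <<'E'
from plant import robot,read_camera
import cv2
print(robot.read_state()['tool_pos'])
cv2.imwrite("pics/s1.png",cv2.resize(read_camera("scene")["image"][180:400,150:430],None,fx=2.7,fy=2.7))
E
```

```text
t: 1.82
tool_pos: [0.4751, -0.1878, 0.1044]
orientation: [3.137, 0.132, 0.005]
force: [0.5, -0.4, 0.9]
opening: 0.0004
gripper_force: 0.0
[ 0.47508151 -0.18783692  0.1044035 ]
```

View pics/s1.png

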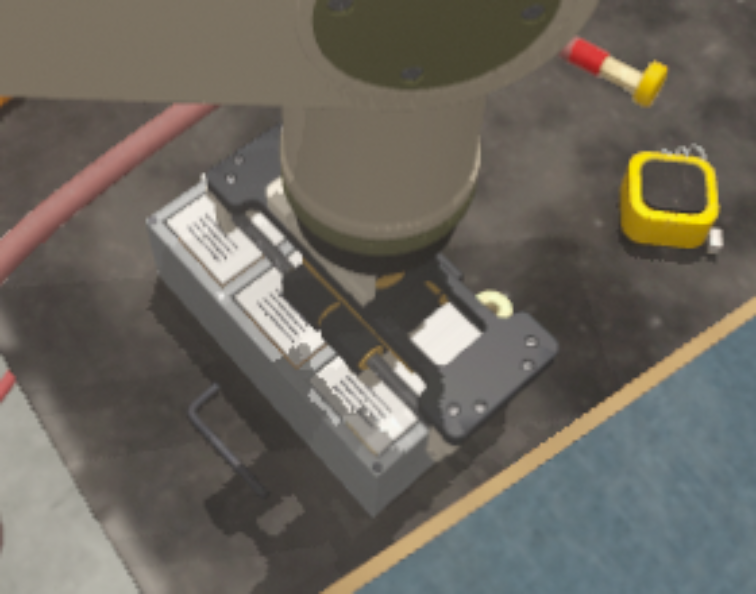

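The gripper body hides the fingertips, but it lies parallel to the box and sits over the right cover's short end, clear of everything. I'll press slowly.

```bash
python3 -m inch '[0,0,-12,0,0, 0,0,-20,0,0, 0,0,-23,0,0, 0,0,-25,0,0, 0,0,-26,0,0, 0,0,-27,0,0, 0,0,-28,0,0, 0,0,-29,0,0, 0,0,-29,0,0]'
```

```text
t: 2.62
tool_pos: [0.474, -0.1869, 0.0733]
orientation: [3.139, 0.133, 0.0]
force: [0.6, 0.4, -0.1]
opening: 0.0006
gripper_force: 0.0
```

```bash
python3 -m inch '[0,0,-1,0,0, 0,0,-2,0,0, 0,0,-2,0,0]';python3 -m inch '[0,0,-1,0,0, 0,0,-2,0,0, 0,0,-2,0,0]'
```

```text
t: 2.87
tool_pos: [0.4739, -0.1868, 0.0712]
orientation: [-3.139, -0.133, 0.0]
force: [-0.2, -0.4, -0.8]
opening: 0.0006
gripper_force: 0.0
t: 3.12
tool_pos: [0.4738, -0.1868, 0.0691]
orientation: [-3.139, -0.133, 0.0]
force: [-0.4, 0.5, 0.3]
opening: 0.0001
gripper_force: 0.0
```

Run:
```python
from plant import robot,read_camera
import cv2,numpy as np
a=read_camera("wrist")["image"];b=read_camera("scene")["image"][180:400,150:430]
print(robot.read_state()['force'])
cv2.imwrite("pics/w2.png",np.vstack([cv2.resize(a,(400,300)),cv2.resize(b,(400,300))]))
```

```text
[ 0.38533553 -0.0662014   0.02822128]
```

View pics/w2.png

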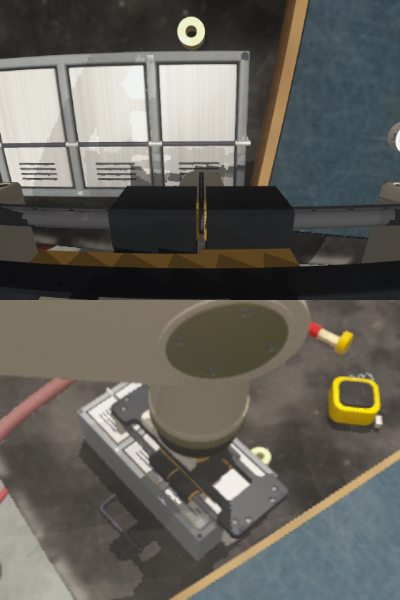

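The wrist view shows the fingers in front of the right cover with the tip hidden. All the covers look flush and there's no force. I'll project the known points into this view to check the calibration.

Run:
```python
from plant import robot,read_camera
from h import *
from scipy.spatial.transform import Rotation as R
s=robot.read_state();c=read_camera("wrist");M=np.array(c["mount"]);print(M.round(3));print(s['tool_pos'])
T=np.eye(4);T[:3,:3]=R.from_rotvec(s['orientation']).as_matrix();T[:3,3]=s['tool_pos']
c["extrinsics"]=np.linalg.inv(T@M)
def proj(P):
    E=c["extrinsics"];return cv2.projectPoints(np.float64(P),cv2.Rodrigues(E[:3,:3])[0],E[:3,3],c["K"],np.array(c["D"]))[0].reshape(-1,2).round(0)
print("corners R-front,R-back, pressR,tcp",proj([[.4516,-.2293,.078],[.5797,-.2177,.078],[.4747,-.1855,.078],s['tool_pos']]))
cv2.imwrite("pics/w3.png",cv2.resize(c["image"][60:300,180:400],None,fx=2.7,fy=2.4))
np.savez("w3.npz",K=c["K"],D=c["D"],extrinsics=c["extrinsics"])
```

```text
[[ 0.001 -0.967 -0.255  0.071]
 [ 1.     0.     0.001  0.   ]
 [-0.001 -0.255  0.967 -0.194]
 [ 0.     0.     0.     1.   ]]
[ 0.47388217 -0.18680907  0.06929102]
corners R-front,R-back, pressR,tcp [[341. 277.]
 [350.  74.]
 [279. 240.]
 [281. 237.]]
```

View pics/w3.png

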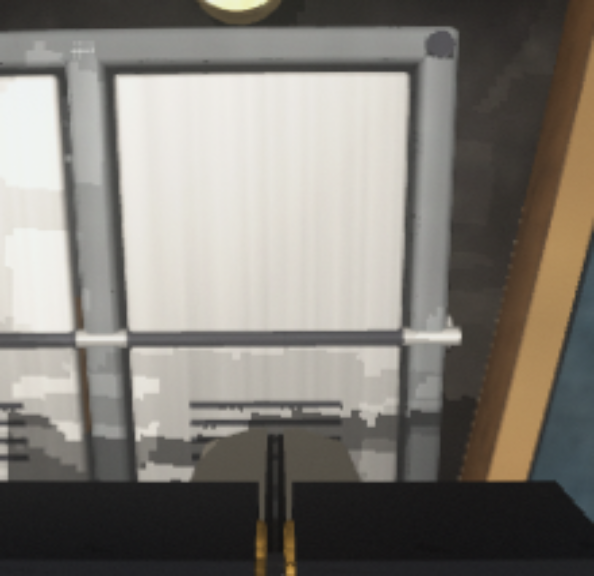

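The tip appears at pixel (282,241), right on the predicted press point, and the covers still look shut, so the contact height must be a little lower than I expected. I'll carry on down in small steps.

```bash
for i in 1 2 3; do python3 -m inch '[0,0,-1,0,0, 0,0,-2,0,0, 0,0,-2,0,0]'|grep -E "pos|force: \["; done
```

```text
tool_pos: [0.4738, -0.1868, 0.0671]
force: [0.2, 0.2, -0.6]
tool_pos: [0.4737, -0.1868, 0.065]
force: [-0.2, 0.6, 0.4]
tool_pos: [0.4738, -0.1868, 0.0631]
force: [0.0, 0.6, 0.2]
```

```bash
for i in 1 2 3 4; do python3 -m inch '[0,0,-1,0,0, 0,0,-2,0,0, 0,0,-2,0,0]'|grep -E "pos|force: \["; done;  python3 - <<'E'
from plant import robot,read_camera
import cv2,numpy as np
a=read_camera("wrist")["image"];print(robot.read_state()['joint_torque'])
b=cv2.imread("pics/w3.png")
cv2.imwrite("pics/w4.png",cv2.resize(a[60:300,150:430],None,fx=2.7,fy=2.4))
E
```

```text
tool_pos: [0.4738, -0.1868, 0.0611]
force: [-0.6, 0.3, -0.0]
tool_pos: [0.4738, -0.1868, 0.0591]
force: [0.7, -0.8, 0.3]
tool_pos: [0.4738, -0.1868, 0.0571]
force: [-0.0, 0.1, 0.0]
tool_pos: [0.4738, -0.1868, 0.0551]
force: [0.4, -0.4, 0.6]
[-4.11331988e-03 -4.53559399e+01 -4.55140471e+01  5.14083391e-02
 -8.87430995e-02  1.55893631e-04]
```

View pics/w4.png

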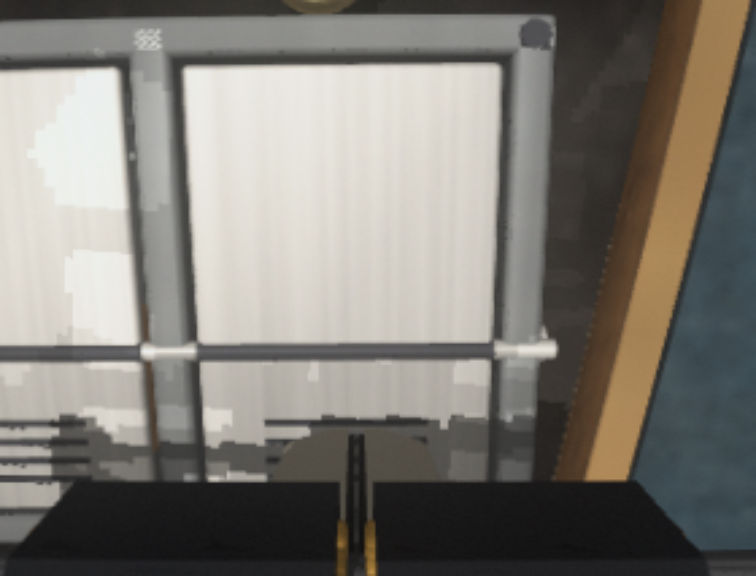

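Between the two views the covers stay shut and the tip stays clear of them. I'll triangulate the top-plane height from both wrist pictures.

Run:
```python
from plant import robot
from h import *
z=np.load("w3.npz");K,D,E1=z["K"],z["D"],z["extrinsics"];print(K[0,0],D)
E2=E1.copy()
s=robot.read_state();dz=np.array(s['tool_pos'])-[0.47388217,-0.18680907,0.06929102]
E2[:3,3]=E1[:3,3]-E1[:3,:3]@dz;print(dz)
u=lambda p:cv2.undistortPoints(np.float64(p).reshape(-1,1,2),K,D).reshape(-1,2).T
a=[[349.6,71.7],[350.7,200.4],[218.9,88.3]];b=[[355.6,66.3],[356.3,205.4],[214.8,85.8]]
X=cv2.triangulatePoints(E1[:3],E2[:3],u(a),u(b));print((X[:3]/X[3]).T.round(4))
for zz in(.078,.06,.04):
    P=ray(dict(K=K,D=D,extrinsics=E1),a[:2]+[[218.9,88.3]],zz);print(zz,P.round(4).tolist(),"corner-pin x dist",np.linalg.norm(P[0]-P[1]))
```

```text
300.84935839496995 [-0.0629991  0.         0.         0.         0.       ]
[-1.04719786e-04  3.77291125e-05 -1.41380915e-02]
[[ 0.5798 -0.2163  0.0825]
 [ 0.505  -0.2288  0.0763]
 [ 0.5714 -0.1309  0.0212]]
0.078 [[0.5807, -0.2172, 0.078], [0.5052, -0.2283, 0.078], [0.5651, -0.1427, 0.078]] corner-pin x dist 0.0762475858445883
0.06 [[0.5842, -0.2208, 0.06], [0.5014, -0.2329, 0.06], [0.5671, -0.139, 0.06]] corner-pin x dist 0.08367416725824398
0.04 [[0.5882, -0.2247, 0.04], [0.4972, -0.238, 0.04], [0.5694, -0.1349, 0.04]] corner-pin x dist 0.09192592438452808
```

The top plane is consistent with 78 mm, but the visible fingertip works out 7–27 mm short of the nominal TCP. I'll keep descending until there is contact.

```bash
for i in 1 2 3 ; do python3 -m inch '[0,0,-1,0,0, 0,0,-2,0,0, 0,0,-2,0,0]'|grep -E "pos|force: \["; done; python3 -c "
from plant import robot;print(robot.grip_point_offset,[a for a in dir(robot) if a[0]!='_'])
from plant import read_camera; import cv2
cv2.imwrite('pics/s5.png',read_camera('scene')['image'])"
```

```text
tool_pos: [0.4738, -0.1868, 0.0531]
force: [1.6, -0.6, 0.3]
tool_pos: [0.474, -0.1869, 0.0514]
force: [-0.0, -0.2, 1.7]
tool_pos: [0.474, -0.1869, 0.0493]
force: [-0.9, -0.0, 2.3]
0.0188 ['IKError', 'grip_point_offset', 'read_state']
```

```bash
for i in 1 2; do python3 -m inch '[0,0,-1,0,0, 0,0,-1,0,0, 0,0,-1,0,0]'|grep -E "pos|force: \["; done; python3 -c "
from plant import robot,read_camera; import cv2,numpy as np
print(robot.read_state()['wrist_torque'])
a=read_camera('wrist')['image'];b=read_camera('scene')['image'][180:400,150:430]
cv2.imwrite('pics/w6.png',np.vstack([cv2.resize(a[60:300,150:430],(400,300)),cv2.resize(b,(400,300))]))"
```

```text
tool_pos: [0.474, -0.1869, 0.0484]
force: [-1.2, -0.2, 1.8]
tool_pos: [0.474, -0.1869, 0.0473]
force: [0.4, 0.8, 3.0]
[ 0.02007291 -0.00627706  0.01482697]
```

View pics/w6.png

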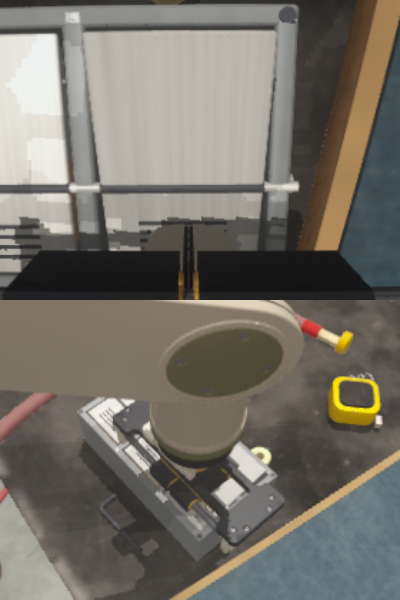

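The wrist view shows the right cover's shade changed, its far edge shifting and a soft steady 3 N, so the right cover is rocking. True contact is at tool z≈0.0525, about 25 mm lower than the nominal TCP implies. I'll keep pressing.

```bash
for i in 1 2; do python3 -m inch '[0,0,-1,0,0, 0,0,-3,0,0, 0,0,-5,0,0, 0,0,-5,0,0]'|grep -E "t:|pos|force: \["; done; python3 -c "
from plant import robot,read_camera; import cv2,numpy as np
a=read_camera('wrist')['image'];b=read_camera('scene')['image'][180:400,150:430]
cv2.imwrite('pics/w7.png',np.vstack([cv2.resize(a,(400,300)),cv2.resize(b,(400,300))]))"
```

```text
t: 6.8
tool_pos: [0.4739, -0.1868, 0.042]
force: [-0.3, -0.6, 2.6]
t: 7.13
tool_pos: [0.4734, -0.1867, 0.0366]
force: [-0.4, -0.7, 1.7]
```

View pics/w7.png

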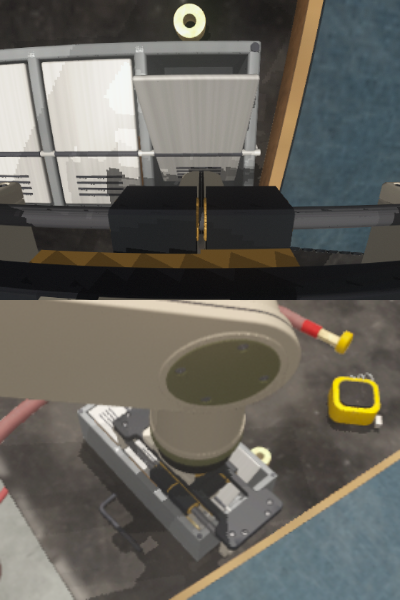

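The right cover's far edge is now up, at about (135–258, 78) in the small view. Its apparent width gives about 0.6 rad, which agrees with the 16 mm dip. I'll press a bit further and then lift clear.

```bash
python3 -m inch '[0,0,-2,0,0, 0,0,-4,0,0, 0,0,-6,0,0, 0,0,-7,0,0, 0,0,-7,0,0]'; python3 -m inch '[0,0,10,0,0, 0,0,30,0,0, 0,0,65,0,0, 0,0,100,0,0, 0,0,115,0,0, 0,0,115,0,0, 0,0,115,0,0]'; python3 -c "
from plant import robot,read_camera; import cv2,numpy as np
from h import *
from scipy.spatial.transform import Rotation as R
s=robot.read_state();c=read_camera('wrist');print(s['tool_pos'])
T=np.eye(4);T[:3,:3]=R.from_rotvec(s['orientation']).as_matrix();T[:3,3]=s['tool_pos']
E=np.linalg.inv(T@np.array(c['mount']))
x=np.array([np.cos(.0925),np.sin(.0925),0]);y=np.array([-x[1],x[0],0]);p=np.array([.5006,-.1831,.076])
im=c['image'].copy()
for th,col in((.6,(0,0,255)),(.8,(0,255,0)),(1.,(255,0,0))):
  e=p+.066*(np.cos(th)*x+np.sin(th)*np.array([0,0,1]))
  q=cv2.projectPoints(np.array([e-.032*y,e+.032*y]),cv2.Rodrigues(E[:3,:3])[0],E[:3,3],c['K'],np.array(c['D']))[0].reshape(-1,2).astype(int)
  cv2.line(im,tuple(map(int,q[0])),tuple(map(int,q[1])),col,1)
cv2.imwrite('pics/w8.png',im)"
```

```text
t: 7.65
tool_pos: [0.4735, -0.1867, 0.0298]
orientation: [-3.138, -0.133, 0.001]
force: [-1.4, -0.5, 1.6]
opening: 0.0004
gripper_force: 0.6
t: 8.23
tool_pos: [0.4747, -0.1872, 0.1468]
orientation: [3.137, 0.133, 0.004]
force: [-0.0, -0.1, -0.6]
opening: 0.0007
gripper_force: 0.0
[ 0.47472321 -0.18721175  0.14684676]
```

View pics/w8.png

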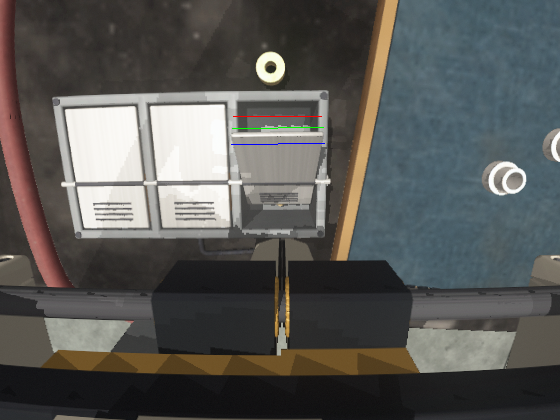

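The edge, at row 134, lies between the 0.8 and 1.0 rad overlays, so the cover stands at about 0.88 rad by itself. The other two covers are shut. Next I'll go over the raised edge, come down behind it and sweep back.

```bash
python3 -m inch '[35,4,5,0,0, 70,8,5,0,0, 101,11,5,0,0, 101,11,0,0,0, 101,11,-30,0,0, 101,11,-55,0,0, 101,11,-64,0,0, 101,11,-64,0,0, 101,11,-64,0,0]'; python3 -m inch '[-10,-1,0,0,0, -20,-2,0,0,0, -30,-3,0,0,0, -38,-3,0,0,0, -38,-3,0,0,0]'
```

```text
t: 9.03
tool_pos: [0.5737, -0.1755, 0.0804]
orientation: [-3.138, -0.133, 0.004]
force: [1.5, -0.8, 0.5]
opening: 0.0004
gripper_force: 0.0
t: 9.45
tool_pos: [0.537, -0.1795, 0.0834]
orientation: [3.137, 0.132, 0.004]
force: [-0.3, 0.6, 0.2]
opening: 0.0005
gripper_force: 0.0
```

```bash
for i in 1 2 3; do python3 -m inch '[-3,0,0,0,0, -6,0,0,0,0, -8,-1,0,0,0, -8,-1,0,0,0]'|grep -E "pos|force: \["; done; for i in 1 2; do python3 -m inch '[-2,0,0,0,0, -4,0,0,0,0, -4,0,0,0,0]'|grep -E "pos|force: \["; done
```

```text
tool_pos: [0.5287, -0.1799, 0.0813]
force: [-0.1, -0.0, 1.2]
tool_pos: [0.5203, -0.1808, 0.081]
force: [-0.5, -0.7, 0.1]
tool_pos: [0.5124, -0.1819, 0.0812]
force: [-0.5, 0.7, -0.3]
tool_pos: [0.5087, -0.182, 0.0814]
force: [0.7, 0.1, 0.6]
tool_pos: [0.5046, -0.1819, 0.0813]
force: [0.5, 0.1, -0.3]
```

```bash
for i in 1 2 3 4; do o=$(python3 -m inch '[-1,0,0,0,0, -2,0,0,0,0, -2,0,0,0,0]'|grep -E "pos|force: \["); echo $o; done
```

```text
tool_pos: [0.5037, -0.1818, 0.0815] force: [4.9, 0.6, -1.9]
tool_pos: [0.5033, -0.1818, 0.082] force: [10.4, -0.6, -4.6]
tool_pos: [0.503, -0.1818, 0.0826] force: [18.6, 0.7, -8.3]
tool_pos: [0.5028, -0.1817, 0.0831] force: [25.9, 1.5, -10.6]
```

The firm stop, at 26 N, suggests the open stop, but the z-force is odd. I'll back off, move aside and check numerically.

```bash
python3 -m inch '[15,1,0,0,0, 40,4,0,0,0, 75,7,0,0,0, 75,7,35,0,0, 75,7,70,0,0, 75,7,90,0,0, 75,7,90,0,0]'|grep -E "^t|pos|force: \["; python3 -m inch '[0,-40,0,0,0, 0,-80,0,0,0, 0,-120,0,0,0, 0,-160,0,0,0, 0,-200,0,0,0, 0,-240,0,0,0, 0,-280,0,0,0, 0,-300,0,0,0, 0,-300,0,0,0]'|grep pos
cat > ang.py <<'E'
from plant import read_camera
from h import *
x=np.array([np.cos(.0925),np.sin(.0925),0]);y=np.array([-x[1],x[0],0]);z=np.array([0,0,1.]);p=np.array([.5006,-.1831,.076])
for n in("top","scene"):
    c=read_camera(n);i0=cv2.imread(f"pics/{n}0.png");d=cv2.absdiff(i0,c["image"]).max(2)
    E=np.array(c["extrinsics"]);pr=lambda P:cv2.projectPoints(np.array(P),cv2.Rodrigues(E[:3,:3])[0],E[:3,3],c["K"],np.array(c["D"]))[0].reshape(-1,2)
    # photometric: changed pixels vs silhouette (opening + raised plate) predicted for each angle
    H=cv2.convexHull(pr([p+a*x+b*y+.002*z for a in(-.045,.069) for b in(-.035,.035)]).astype(np.float32)).astype(int)
    op=np.zeros(d.shape,np.uint8);cv2.fillConvexPoly(op,H,1)
    roi=cv2.dilate(op,np.ones((61,61)));out=(d>40)&(roi>0)&(op==0)
    res=[]
    for th in np.arange(.8,1.9,.05):
        u=np.cos(th)*x+np.sin(th)*z;w=-np.sin(th)*x+np.cos(th)*z
        m=np.zeros(d.shape,np.uint8);cv2.fillConvexPoly(m,cv2.convexHull(pr([p+a*u+b*y+t*w for a in(0,.066) for b in(-.032,.032) for t in(-.002,.002)]).astype(np.float32)).astype(int),1)
        m=(m>0)&(op==0);res.append((round(th,2),round((m&out).sum()/max(1,(m|out).sum()),2),int(m.sum())))
    print(n,int(out.sum()),res)
    cv2.imwrite(f"pics/{n}9.png",c["image"])
    ys,xs=np.nonzero(out);print(xs.min(),xs.max(),ys.min(),ys.max())
    l=[pr([p+.066*(np.cos(t)*x+np.sin(t)*z)])[0].round(1).tolist() for t in(0,.9,1.2,1.5,1.83)];print("edge proj",l)
E
python3 ang.py
```

```text
t: 12.53
tool_pos: [0.5747, -0.1759, 0.177]
force: [0.3, -0.1, 1.4]
tool_pos: [0.5693, -0.4793, 0.1691]
top 27 [(np.float64(0.8), np.float64(0.0), 48), (np.float64(0.85), np.float64(0.0), 46), (np.float64(0.9), np.float64(0.0), 53), (np.float64(0.95), np.float64(0.0), 50), (np.float64(1.0), np.float64(0.0), 52), (np.float64(1.05), np.float64(0.0), 50), (np.float64(1.1), np.float64(0.0), 55), (np.float64(1.15), np.float64(0.0), 44), (np.float64(1.2), np.float64(0.0), 46), (np.float64(1.25), np.float64(0.0), 46), (np.float64(1.3), np.float64(0.0), 40), (np.float64(1.35), np.float64(0.0), 33), (np.float64(1.4), np.float64(0.0), 36), (np.float64(1.45), np.float64(0.0), 30), (np.float64(1.5), np.float64(0.0), 26), (np.float64(1.55), np.float64(0.0), 21), (np.float64(1.6), np.float64(0.0), 29), (np.float64(1.65), np.float64(0.02), 31), (np.float64(1.7), np.float64(0.03), 36), (np.float64(1.75), np.float64(0.08), 39), (np.float64(1.8), np.float64(0.13), 43), (np.float64(1.85), np.float64(0.24), 45)]
403 409 247 258
edge proj [[382.1, 215.2], [388.9, 225.4], [391.1, 233.5], [392.9, 242.9], [
[... 363 characters left out ...]
5), (np.float64(1.2), np.float64(0.02), 149), (np.float64(1.25), np.float64(0.02), 149), (np.float64(1.3), np.float64(0.02), 154), (np.float64(1.35), np.float64(0.02), 136), (np.float64(1.4), np.float64(0.02), 138), (np.float64(1.45), np.float64(0.01), 121), (np.float64(1.5), np.float64(0.01), 119), (np.float64(1.55), np.float64(0.01), 103), (np.float64(1.6), np.float64(0.01), 105), (np.float64(1.65), np.float64(0.01), 89), (np.float64(1.7), np.float64(0.01), 81), (np.float64(1.75), np.float64(0.01), 74), (np.float64(1.8), np.float64(0.01), 56), (np.float64(1.85), np.float64(0.01), 50)]
231 368 251 381
edge proj [[322.7, 296.2], [315.0, 290.6], [307.8, 294.0], [299.2, 300.0], [289.0, 308.9]]
```

Run:
```python
import cv2,numpy as np
a=cv2.imread("pics/top0.png",0);b=cv2.imread("pics/top9.png",0)
for v in range(212,270,3):
    u=385+int((v-240)*.13);print(v,a[v,u],b[v,u],end=" | ")
d=cv2.absdiff(a,b);print();print("L/M change",(d[215:275,300:365]>40).sum(),"key",(d[280:295,335:380]>40).sum(),"spacer",(d[193:208,364:380]>40).sum(),"rest",(d[60:330,145:290]>40).sum(),"tape",(d[110:150,350:395]>40).sum())
from plant import robot;print(robot.read_state()['force'])
```

```text
212 212 217 | 215 229 115 | 218 254 145 | 221 254 161 | 224 254 185 | 227 254 201 | 230 254 199 | 233 254 201 | 236 254 201 | 239 254 190 | 242 254 174 | 245 177 169 | 248 254 176 | 251 254 175 | 254 226 226 | 257 247 162 | 260 212 133 | 263 254 118 | 266 205 193 | 269 181 163 | 
L/M change 0 key 0 spacer 0 rest 0 tape 0
[-0.42607013  0.63753601  0.04473277]
```

The bright top edge lies at row 254, where the 1.83 rad prediction puts it at 253.5. The other two covers and the bystanders checked show no change, so I'm handing in.

```bash
python3 -c "
from plant import job;print(job.close_job())"
```

```text
the job is handed in; nothing more can be done
None
```

I found the right cover to be the free one, pushed it past upright to its open stop (about 1.83 rad by the top camera), and handed the job in; no verdict came back, the other two covers stayed shut, and the bystanders showed no change.

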